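# Index a cream jar under the lid press and press its lid home

## Robot

A 6-joint arm with a two-finger parallel gripper is mounted at the origin on a cart in front of the work surface, level with it; the furniture and walls round the work are solid. World frame = base frame: x ahead of the robot, y to its left, z up, the work surface at z = 0. Lengths are in m, angles in degrees, forces in N, time in s.
With the tool pointing down it reaches from about 0.275 to 0.875 m from the base axis. Payload 12.5 kg.
Tool frame: the origin (TCP) lies on the mounting face of the last link; the fingertips stand 173 mm ahead of it and the grasp point (between the pads) lies 155 mm ahead of it (manip.nose_length is the distance from the TCP to the fingertips, in m); z points along the fingers, x is the direction in which the jaws open and shut, and the axes are right-handed (so a half turn about z gives the same grasp; the last joint's range is limited). The gripper opens to 85 mm and grips with 20 to 120 N. Pads are 22 mm wide; open, the fingers measure 114 mm over their backs; the gripper's body (76 mm by 85 mm) begins 54 mm behind the grasp point. The pads swing forward as they close: fully open they stand 13 mm farther back than shut.
Start: joints at [68.606, 20.094, 94.641, -0, 65.266, -4.847], TCP at [0.157, 0.527, 0.405] pointing down, gripper open.
Joint ranges: [-157.81, 157.81], [-45, 120.19], [0.68, 151.7], [-89.99, 269.99], [4.06, 180], [-164.3, 164.3]. Speed limits (degrees/s): [127.2, 127.2, 159.86, 180, 180, 180].

## Interface

Orientations are given as a 3x3 rotation matrix whose columns are the frame's x, y, z axes.
In Python, from cell import manip gives the robot as it stands.
- The arm moves only by the shell command python3 -m crank 'ROWS' [FORCE]. ROWS is JSON, a list of rows, each a list of 7 numbers: the opening, from -1 (shut) to 1 (fully open), then the shift along the world's x, y, z in m, then the turn, a rotation vector about the world's x, y, z in degrees. A call has 1 to 10 rows; each row shifts and turns the pose as measured when the row begins; what a row does not reach is not made up. A row lasts 1/12 s, in which the tool goes at most 41.7 mm and 7.16 degrees, less where a joint would pass 70% of its speed; a pose out of reach is approached as far as the arm can. A call with a gripper value outside its range is refused whole. The fingers move at their own pace and stop on an object; FORCE is the grip in N (left out, the last holds). Time passes only in rows, so rows that do not move let the fingers close. It gives the time, the measured TCP pose, the force and the opening at its end, in the units of the state.
- manip.get_obs(): the state, without advancing time (a new reading comes with each control period).
- manip.capture(name): name is "scene" or "top" or "wrist"; returns (picture, depth): 480x640x3 uint8, red, green, blue; 480x640 float32, m along the optical axis (not along the pixel's ray), 0 where there is no reading.
- manip.camera_model(name): a dict with "camera_matrix" (3x3 intrinsics, pixels), "R" (3x3) and "t" (3): a world point X has camera coordinates R X + t. Camera axes: x right, y down, z forward; pixel columns grow to the right and rows downward; lengths in m; the calibration is good to about 2 mm. The wrist camera is an equidistant fisheye: a pixel r from the principal point sees the ray r / f radians off the axis. A picture is of the moment at which its call begins: read the wrist's pose just before it. camera_model takes no time and is no camera call; for the wrist camera it gives the pose at the moment of the call.
- manip.sign_off(): hands the job in, once; it reports no verdict.
The state is a dict: "clock": time; "q": joint angles; "qd": joint speeds; "joint_torque": joint torques, N m; "tcp_pos": TCP position; "orientation": TCP orientation; "ft_force": force on the tool from outside, world axes, zero at the start; "wrist_torque": the same for the moment, N m; "width": opening from 0.0 (shut) to 1.0 (fully open).
Only numpy, scipy, OpenCV 4.12 (cv2) and the standard library are available. Lean on these libraries where they do the work, as an engineer would, in place of code of your own. Each camera call takes 0.05 s, during which the arm holds its last target.

## Task

Close the cream jar that stands in the sprung carriage of the lid press. Push the carriage along its rails by the upright face of its push block until the stop pin has dropped behind the catch, then let go, so that it springs back against the pin and stays there with the jar under the ram; after that press the ram's palm button down until the lid is fully home, and let the ram rise again. Only push with the fingertips: do not touch the jar or the stop pin, and leave the small containers beside the press where they are.

Things in the scene. Friction and masses are not known exactly. Their poses are not given: they have to be found in the camera images.
- lid_press: Bench press fixed to the table: grey base plate 232 x 255 x 18 mm high (with feet), grey C-shaped column behind (+x) whose head overhangs the carriage at 155 to 207 mm above the table, 24 mm to either side of the ram axis. Origin on the table surface, straight under the ram axis. Its own -y axis is the direction in which the carriage is pushed, +x points from the ram to the column, z up. The press stands at a different place and yaw each time.
- push_face (a point): Centre of the upright outer face of the push block on the carriage, 72 mm above the table; it moves with the carriage and its axes are those of lid_press. The face looks to +y of lid_press, is 90 mm wide and reaches from 34 to 100 mm above the table (a rubber pad 64 x 44 mm in its middle). It lies 137 mm on the +y side of the nest centre; behind it the block slopes down towards the jar. At joint 0 it is 209 mm on the +y side of the ram axis.
- carriage (a joint): Travel of the carriage in m. 0 = loading position, held there by the spring (4 N); about 0.071 to 0.072 = caught on the stop pin, jar under the ram; the catch passes the pin just beyond 0.072 and the end stop is at 0.088. The spring pushes back with 8 N at the catch and 9 N at the end stop; a slow push needs about 12 N at most.
- nest (a point): Centre of the floor of the nest, the ring on the carriage in which the jar stands, 36 mm above the table; ring 111 mm outside diameter, 12 mm high. It lies 72 mm on the +y side of the ram axis at joint 0, and under the ram axis when the carriage is caught.
- stop_pin (a joint): Lift of the spring-loaded stop pin in m: 0 = down; it is lifted up to 0.007 while the catch passes under it, and drops back to 0 behind the catch. It works by itself.
- pin_knob (a point): Top of the small black knob of the stop pin (20 mm diameter), 91 mm above the table when down, on the bridge at the robot's side of the carriage, 69 mm to -x and 60 mm to +y of the lid_press origin. Not to be touched.
- palm_button (a point): Centre of the top of the black mushroom button on the ram, 72 mm diameter, 271 mm above the table when up, on the ram axis; it goes down with the ram.
- press_ram (a joint): Travel of the ram downwards in m: 0 = up (its spring lifts it back), end of travel 0.030. Its foot (40 mm diameter) is 117 mm above the table when up. With the jar under it the foot meets the raised lid at 0.015 to 0.018 and the lid is home at about 0.022. Moving the ram takes 3 to 6 N, seating the lid 5 to 6 N more, and beyond that it is rigid.
- cream_jar: White cream jar with a pink push-on lid, 98 mm diameter, 59 mm high with the lid home, standing loose and upright in the nest with 2 to 3 mm of play. Origin at the centre of its underside, z up.
- cream_jar_lid (a joint): How far the lid stands above its seat in m: 4 to 7 mm at the start, 0 = fully home. It stays where it is pushed.
- vial_2: Bystander: glass vial with white cap, 45 mm diameter, 68 mm high, beside the press on the robot's side. Origin at the centre of its underside.
- resin_jar: Bystander: small amber jar with cream lid, 54 mm diameter, 32 mm high, beside the press on the robot's side. Origin at the centre of its underside.
- attar_pot: Bystander: tiny bottle with black cap, 33 mm diameter, 34 mm high, beside the press on the robot's side. Origin at the centre of its underside.
Not all that is in view belongs to the job. Leave any orange or red look-alike of the cream_jar alone.

How it is judged (in metres and radians):
On the way, in this order (a step that is already met when the one before it is completed fails the run):
1. the carriage has been pushed past the stop pin, which has dropped behind the catch (value of joint carriage above 0.0745 m and value of joint stop_pin below 0.002 m), for 0.05 s.
2. the carriage has been let go and rests against the stop pin (value of joint carriage between 0.07 and 0.074 m and value of joint stop_pin below 0.002 m and contact force between the fingers and carriage below 0.3 N), for 0.3 s.
3. the lid has been pressed home by the ram (value of joint cream_jar_lid below 0.0015 m and value of joint press_ram above 0.018 m), for 0.05 s.
At the end, for the whole second after the job is handed in: The carriage rests on the stop pin (joint 0.070 to 0.074, pin down within 2 mm), the lid is home within 1.5 mm, the ram is back up within 3 mm, and the jar stands upright (within 0.05 rad), at rest, in its nest (within 5 mm of its centre) (value of joint carriage between 0.07 and 0.074 m and value of joint stop_pin below 0.002 m and value of joint cream_jar_lid below 0.0015 m and value of joint press_ram below 0.003 m and horizontal distance between cream_jar and nest below 0.005 m and angle between cream_jar's own z axis and vertical below 0.05 rad and linear speed of cream_jar below 0.02 m/s); the robot touches nothing.
It fails at once if the robot touches the jar or its lid (contact force between any of the fingers, the arm and cream_jar above 0.5 N).
It fails at once if the jar is lifted or tipped (height (world z) of cream_jar above 0.046 m or angle between cream_jar's own z axis and vertical above 0.25 rad).
It fails at once if the robot touches the stop pin (contact force between any of the fingers, the arm and stop_pin above 0.5 N).
It fails at once if a small container beside the press is moved (distance of any of vial_2, resin_jar, attar_pot from where it was at the start of the episode above 0.015 m).
It also fails if it takes over 48 s, if anything falls off the work surface, if the arm or the gripper's body presses on something with over 40 N, if the wrist force passes 120 N, or if a joint passes its speed limit or range.

## Working session

There is one attempt and no reset: what is moved stays moved. The work goes in short steps, Python scripts to look and compute and a shell command to move; the robot and the scene stay as the last step left them, time stands still between calls to the robot, and variables do not carry over. Pictures are saved under pics/ and viewed, and the job is handed in when it is done.

```bash
mkdir -p pics; ls; python3 - <<'E'
from cell import manip
import cv2,numpy as np
o=manip.get_obs()
for k in o: print(k,o[k])
print(manip.nose_length)
for n in ("scene","top"):
    p,d=manip.capture(n); cv2.imwrite(f"pics/{n}0.png",p[:,:,::-1]); np.save(f"pics/{n}0.npy",d)
    m=manip.camera_model(n); print(n,m)
E
```

```text
pics
clock 0.0
q [ 6.86075622e+01  2.01248419e+01  9.46768457e+01  8.26277889e-04
  6.52666660e+01 -4.84834076e+00]
qd [ 0.0300724   0.0257875   0.12961345 -0.01958769  0.09061099 -0.07281472]
joint_torque [ 1.05623953e-03 -5.06105733e+01 -2.91407973e+01 -1.29166203e-06
  4.50860258e-03  2.15694701e-05]
tcp_pos [0.15655172 0.52711465 0.40415417]
orientation [[ 2.84758731e-01  9.58599116e-01 -4.47345902e-04]
 [ 9.58598485e-01 -2.84759060e-01 -1.10602578e-03]
 [-1.18762113e-03 -1.13874607e-04 -9.99999288e-01]]
ft_force [-0.6025037  -0.72546183 -0.26337081]
wrist_torque [ 0.03991036 -0.05739331 -0.06111606]
width 1.000679511038387
0.1734
scene {'camera_matrix': array([[592.18788433,   0.        , 330.02188001],
       [  0.        , 592.18788433, 241.87656095],
       [  0.        ,   0.        ,   1.        ]]), 'R': array([[ 0.79384902, -0.60806813,  0.00754221],
       [-0.27523329, -0.37032864, -0.88718844],
       [ 0.54226411,  0.70221781, -0.46134562]]), 't': array([-0.42748799,  0.28462935,  0.91680034])}
top {'camera_matrix': array([[580.8806386 ,   0.        , 322.72454677],
       [  0.        , 580.8806386 , 241.24268649],
       [  0.        ,   0.        ,   1.        ]]), 'R': array([[ 0.00594383, -0.99990682,  0.01228933],
       [-0.9942281 , -0.00722569, -0.10704334],
       [ 0.10712216, -0.01158215, -0.9941784 ]]), 't': array([-0.06064656,  0.50788966,  1.40260465])}
```

View pics/scene0.png

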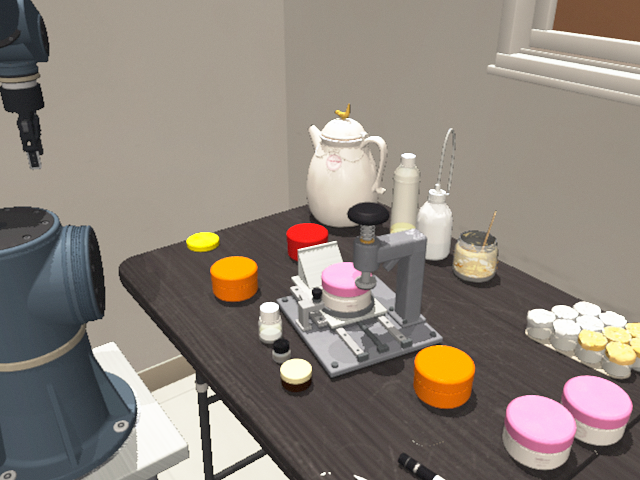

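View pics/top0.png

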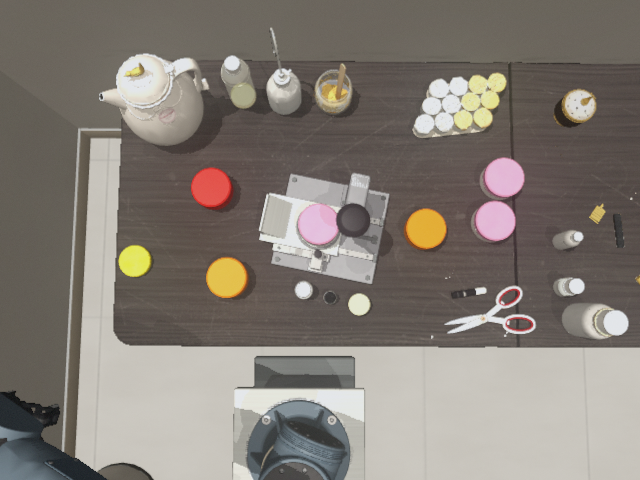

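The top view shows the press at its centre: button (353,220), carriage jar in the nest (319,225), push block (275,217) facing left (+y), pin knob (318,254). The red jar (212,188) and orange jar (227,278) are look-alikes to the left of it. The two pink jars at the right (503,178 and 495,222) stand on the bare table, so the jar under the press is the one meant. Next I'll measure and enlarge it.

```bash
cat > h.py <<'E'
import numpy as np,cv2
from cell import manip
def cloud(n,d):
    m=manip.camera_model(n);K=m["camera_matrix"];v,u=np.mgrid[0:480,0:640]
    P=np.stack([(u-K[0,2])/K[0,0]*d,(v-K[1,2])/K[1,1]*d,d],-1)
    return (P-m["t"])@m["R"]
def proj(n,X):
    m=manip.camera_model(n);c=m["R"]@np.asarray(X)+m["t"];p=m["camera_matrix"]@c;return p[:2]/p[2]
E
python3 - <<'E'
from h import *
p=cv2.imread("pics/top0.png");d=np.load("pics/top0.npy");W=cloud("top",d)
reg=np.zeros((480,640),bool);reg[160:300,240:410]=1;reg&=d>0
z=W[...,2]
def c(lo,hi,extra=True):
    m=reg&(z>lo)&(z<hi)&extra
    return m
m=c(.255,.285);P=W[m];print("button n",m.sum(),P.mean(0),cv2.minEnclosingCircle(P[:,:2].astype(np.float32)))
m=c(.006,.026);P=W[m];print("base",m.sum(),P.mean(0),cv2.minAreaRect(P[:,:2].astype(np.float32)))
hsv=cv2.cvtColor(p,cv2.COLOR_BGR2HSV)
pink=(hsv[...,0]>150)&(hsv[...,1]>60)&(hsv[...,2]>120)
m=reg&pink&(z>.07)&(z<.12);P=W[m];print("lid",m.sum(),np.median(z[m]),cv2.minEnclosingCircle(P[:,:2].astype(np.float32)))
# push block: left of u 300
b=np.zeros_like(reg);b[185:250,255:300]=1
m=b&(z>.09)&(z<.108);P=W[m];print("block top",m.sum(),cv2.minAreaRect(P[:,:2].astype(np.float32)))
v,u=np.where(m);print(u.min(),u.max(),v.min(),v.max())
for y,x in [(217,268),(217,262),(217,280),(254,318),(220,353),(188,358),(200,212),(278,227),(290,304),(297,330),(304,359)]: print((x,y),W[y,x].round(3))
cv2.imwrite("pics/topcrop.png",cv2.resize(p[160:300,190:410],None,fx=3.6,fy=3.6,interpolation=cv2.INTER_CUBIC))
E
```

```text
button n 913 [ 0.52678357 -0.11546981  0.26631639] ((0.5279499888420105, -0.11607614159584045), 0.03592325747013092)
base 4723 [ 0.53413418 -0.09435406  0.01733356] ((0.5420035123825073, -0.06322361528873444), (0.3512389063835144, 0.4277166426181793), 0.6257176995277405)
lid 151 0.09911074177823628 ((0.5417330265045166, -0.04575144872069359), 0.048375073820352554)
block top 192 ((0.567686915397644, 0.0465475358068943), (0.08734320104122162, 0.09441719204187393), 0.1697607785463333)
259 299 194 231
(268, 217) [0.559 0.074 0.083]
(262, 217) [0.557 0.087 0.095]
(280, 217) [0.563 0.047 0.057]
(318, 254) [ 0.471 -0.046  0.092]
(353, 220) [ 0.527 -0.116  0.268]
(358, 188) [ 0.607 -0.132  0.201]
(212, 200) [0.602 0.21  0.067]
(227, 278) [0.415 0.171 0.06 ]
(304, 290) [ 0.387 -0.013  0.066]
(330, 297) [ 0.372 -0.076  0.033]
(359, 304) [ 0.355 -0.146  0.031]
```

View pics/topcrop.png

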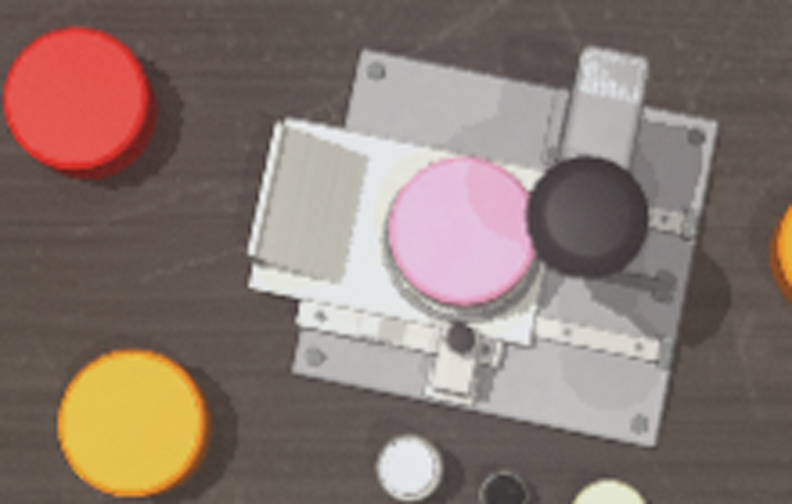

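```bash
python3 - <<'E'
from h import *
m=manip.camera_model("top");K=m["camera_matrix"];R=m["R"];t=m["t"]
def at(cu,cv_,z):
    u,v=190+cu/3.6,160+cv_/3.6
    r=R.T@np.linalg.solve(K,[u,v,1]);C=-R.T@t;s=(z-C[2])/r[2];return (C+s*r)[:2]
a,b=at(282,120,.1),at(251,284,.1) if 0 else at(251,262,.1)
print("block edge",a,b)
c=[at(365,49,.018),at(718,122,.018),at(655,446,.018),at(293,374,.018)]
c=np.array(c);print(c, [np.linalg.norm(c[i]-c[i-1]) for i in range(4)],c.mean(0))
for e in (c[1]-c[0],c[2]-c[3]): print("y axis yaw",np.degrees(np.arctan2(e[0],-e[1]))) 
for e in (c[0]-c[3],c[1]-c[2]): print("x axis yaw",np.degrees(np.arctan2(e[1],e[0])))
# scene-camera check of points
d=np.load("pics/scene0.npy");W=cloud("scene",d);z=W[...,2];p=cv2.imread("pics/scene0.png")
reg=np.zeros_like(z,bool);reg[195:240,340:395]=1
mm=reg&(z>.262)&(z<.285)&(abs(W[...,0]-.53)<.06)&(abs(W[...,1]+.11)<.06);P=W[mm].astype(np.float32);print(mm.sum(),z[mm].max(),cv2.minEnclosingCircle(P[:,:2].copy()))
hsv=cv2.cvtColor(p,cv2.COLOR_BGR2HSV)
pk=(hsv[...,0]>150)&(hsv[...,1]>60)&(abs(W[...,0]-.54)<.08)&(abs(W[...,1]+.04)<.08);P=W[pk];print("lid",pk.sum(),P.min(0),P.max(0))
# block-face-band in top cloud, edge pixels z>.092
dt=np.load("pics/top0.npy");W=cloud("top",dt);b=(abs(W[...,0]-.568)<.07)&(W[...,1]>.07)&(W[...,1]<.12)&(W[...,2]>.03);P=W[b];print(b.sum(),P.min(0),P.max(0))
E
```

```text
block edge [0.61303125 0.07232834] [0.5193117  0.09094058]
[[ 0.67938798  0.02222527]
 [ 0.62980887 -0.22379725]
 [ 0.40459831 -0.17921644]
 [ 0.45223379  0.06885436]] [np.float64(0.231890706170657), np.float64(0.2509684532698673), np.float64(0.2295805882440818), np.float64(0.2526029815236237)] [ 0.54150724 -0.07798351]
y axis yaw -11.393794962580381
y axis yaw -10.8698377435258
x axis yaw -11.600251726487562
x axis yaw -11.197039686135389
611 0.27433800770275 ((0.527372419834137, -0.11734649538993835), 0.035277627408504486)
lid 535 [ 0.47552206 -0.11135421  0.03792207] [0.58256398 0.03110076 0.1281532 ]
416 [0.50489461 0.07082565 0.03002427] [0.62669382 0.0990431  0.10635832]
```

Yaw is about -11.3°, and the ram axis is at (0.528,-0.1165). The plate measures 230x252 mm, and the knob and lid offsets agree, so the measurements are consistent. The face centre is at about (0.569,0.088). I'll travel with the fingers shut and the jaw axis along press x.

```bash
python3 -m crank '[[-1,0.026,-0.025,0,0,0,-5.3],[-1,0.026,-0.025,0,0,0,-5.3],[-1,0.026,-0.025,0,0,0,-5.3],[-1,0.026,-0.025,0,0,0,-5.3],[-1,0.026,-0.025,0,0,0,-5.3],[-1,0.026,-0.025,0,0,0,-5.3],[-1,0.026,-0.025,0,0,0,-5.3],[-1,0.026,-0.025,0,0,0,-5.3]]' 60; python3 -m crank '[[-1,0.026,-0.025,0,0,0,-5.3],[-1,0.026,-0.025,0,0,0,-5.3],[-1,0.026,-0.025,0,0,0,-5.3],[-1,0.026,-0.025,0,0,0,-5.3],[-1,0.026,-0.025,0,0,0,-5.3],[-1,0.026,-0.025,0,0,0,-5.3]]'
```

```text
clock: 0.77
tcp_pos: [0.3668, 0.3208, 0.402]
orientation: [[0.867, 0.498, -0.004], [0.498, -0.867, -0.001], [-0.004, -0.001, -1.0]]
ft_force: [0.1, 0.5, 0.5]
width: -0.003
clock: 1.27
tcp_pos: [0.5287, 0.1609, 0.4011]
orientation: [[0.998, -0.063, -0.006], [-0.063, -0.998, 0.001], [-0.006, -0.001, -1.0]]
ft_force: [0.5, 0.5, 0.7]
width: 0.0
```

```bash
python3 -m crank '[[-1,0.022,-0.018,0,0,0,-3],[-1,0.02,-0.016,0,0,0,-2],[-1,0,0,0,0,0,0]]'
```

```text
clock: 1.52
tcp_pos: [0.5758, 0.1198, 0.3999]
orientation: [[0.986, -0.166, -0.006], [-0.166, -0.986, 0.001], [-0.006, 0.0, -1.0]]
ft_force: [0.4, 0.2, -0.5]
width: -0.001
```

```bash
python3 -m crank '[[-1,0.0015,0.007,0,0,-0.3,-1.7],[-1,0,0,-0.03,0,0,0],[-1,0,0,-0.03,0,0,0],[-1,0,0,-0.03,0,0,0],[-1,0,0,-0.03,0,0,0],[-1,0,0,-0.025,0,0,0],[-1,0,0,0,0,0,0]]'; python3 - <<'E'
from h import *
for n in ("scene","top"):
    p,d=manip.capture(n); cv2.imwrite(f"pics/{n}1.png",p[:,:,::-1])
    c=p[180:380,180:460] if n=="scene" else p[150:310,180:410]
    cv2.imwrite(f"pics/{n}1c.png",cv2.resize(c[:,:,::-1],None,fx=2.8,fy=2.8,interpolation=cv2.INTER_CUBIC))
E
```

```text
clock: 2.1
tcp_pos: [0.5765, 0.126, 0.2491]
orientation: [[0.98, -0.199, 0.0], [-0.199, -0.98, 0.001], [-0.0, -0.001, -1.0]]
ft_force: [-0.7, 0.8, -1.0]
width: -0.005
```

View pics/scene1c.png

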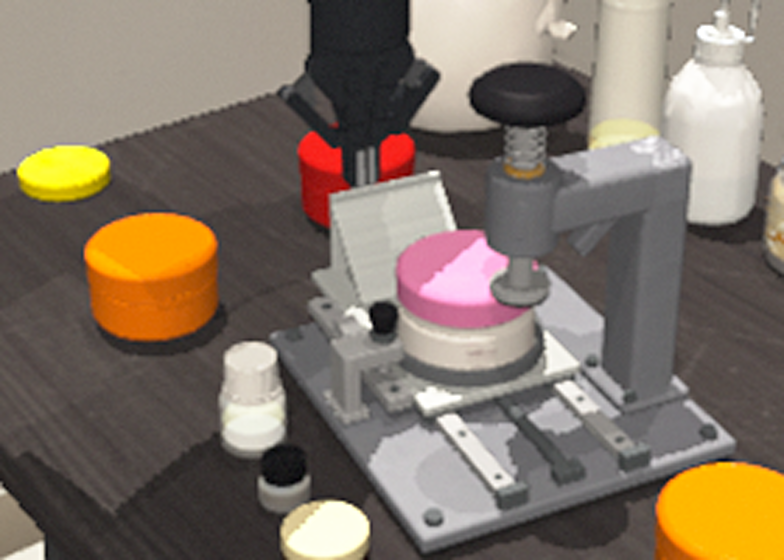

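View pics/top1c.png

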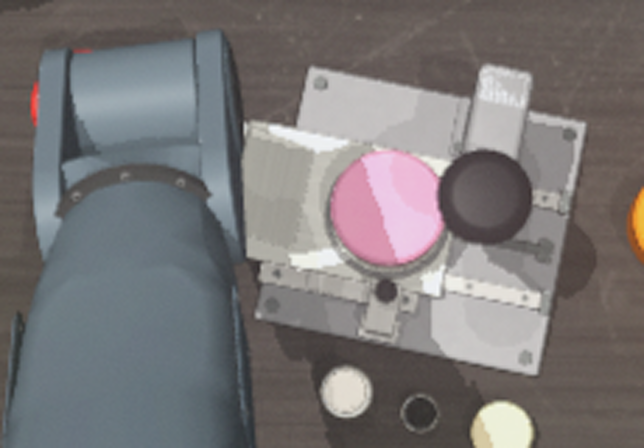

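The fingertips hang behind the block face, at crop pixel (365,165) in the scene view, with everything clear. I'll lower 10 mm and approach the face.

```bash
python3 -m crank '[[-1,0,0,-0.01,0,0,0],[-1,-0.002,-0.0098,0,0,0,0],[-1,-0.001,-0.005,0,0,0,0],[-1,-0.001,-0.004,0,0,0,0],[-1,0,0,0,0,0,0]]';  python3 -m crank '[[-1,-0.001,-0.004,0,0,0,0],[-1,-0.001,-0.004,0,0,0,0],[-1,-0.001,-0.004,0,0,0,0]]'
```

```text
clock: 2.62
tcp_pos: [0.5751, 0.1059, 0.2492]
orientation: [[0.98, -0.198, 0.015], [-0.198, -0.98, 0.003], [0.014, -0.006, -1.0]]
ft_force: [-0.0, -1.0, 0.2]
width: 0.003
clock: 2.87
tcp_pos: [0.5723, 0.0934, 0.2506]
orientation: [[0.98, -0.198, 0.019], [-0.198, -0.98, 0.005], [0.017, -0.008, -1.0]]
ft_force: [2.6, 6.0, -4.0]
width: 0.004
```

```bash
python3 - <<'E'
from h import *
o=manip.get_obs();print(o['q'].round(2),o['qd'].round(2),o['joint_torque'].round(1),o['ft_force'].round(2),o['tcp_pos'])
E
```

```text
[ 4.64 34.23 97.06  0.26 47.63 15.91] [-4.85 -1.93  3.36  0.64 -1.85 -5.2 ] [ -2.3 -60.1 -23.2  -1.    0.7   0.2] [ 2.59  6.03 -4.01] [0.57226987 0.09337283 0.25062412]
```

```bash
python3 -m crank '[[-1,0.002,0.01,0,0,0,0]]'; python3 -m crank '[[-1,0,0,-0.008,0,0,0]]';python3 -m crank '[[-1,0,0,-0.008,0,-0.9,0]]';python3 -m crank '[[-1,0,0,0,0,0,0]]';python3 -m crank '[[-1,0,0,0,0,0,0]]'
```

```text
clock: 2.95
tcp_pos: [0.5741, 0.102, 0.2507]
orientation: [[0.98, -0.2, 0.018], [-0.2, -0.98, 0.005], [0.017, -0.008, -1.0]]
ft_force: [-0.1, -0.6, -1.1]
width: 0.002
clock: 3.03
tcp_pos: [0.5748, 0.1031, 0.2439]
orientation: [[0.98, -0.2, 0.021], [-0.2, -0.98, 0.005], [0.02, -0.009, -1.0]]
ft_force: [1.0, 0.1, 0.3]
width: -0.004
clock: 3.12
tcp_pos: [0.5749, 0.1035, 0.2355]
orientation: [[0.979, -0.199, 0.037], [-0.199, -0.98, 0.005], [0.035, -0.012, -0.999]]
ft_force: [-0.2, -0.4, 0.4]
width: 0.001
clock: 3.2
tcp_pos: [0.5745, 0.1038, 0.234]
orientation: [[0.979, -0.199, 0.036], [-0.199, -0.98, 0.005], [0.034, -0.012, -0.999]]
ft_force: [-0.0, -0.6, -0.2]
width: -0.002
clock: 3.28
tcp_pos: [0.5744, 0.104, 0.2335]
orientation: [[0.98, -0.198, 0.035], [-0.198, -0.98, 0.004], [0.033, -0.011, -0.999]]
ft_force: [-0.0, -0.2, -0.4]
width: 0.0
```

```bash
python3 -m crank '[[-1,0,0,0,-0.6,1.9,0],[-1,0,0,0,0,0,0]]'; python3 -m crank '[[-1,-0.001,-0.006,0,0,0,0],[-1,-0.001,-0.006,0,0,0,0],[-1,-0.001,-0.006,0,0,0,0],[-1,-0.001,-0.006,0,0,0,0]]'
```

```text
clock: 3.45
tcp_pos: [0.5743, 0.1043, 0.2332]
orientation: [[0.98, -0.198, -0.001], [-0.198, -0.98, -0.007], [0.0, 0.007, -1.0]]
ft_force: [0.3, 0.7, -0.1]
width: -0.002
clock: 3.78
tcp_pos: [0.5698, 0.0815, 0.2333]
orientation: [[0.98, -0.197, 0.001], [-0.197, -0.98, -0.002], [0.002, 0.001, -1.0]]
ft_force: [0.2, 7.4, -0.8]
width: 0.001
```

```bash
python3 -m crank '[[-1,-0.0012,-0.006,0,0,0,0],[-1,-0.0012,-0.006,0,0,0,0],[-1,-0.0012,-0.006,0,0,0,0],[-1,-0.0012,-0.006,0,0,0,0],[-1,-0.0012,-0.006,0,0,0,0],[-1,-0.0012,-0.006,0,0,0,0]]'; python3 -m crank '[[-1,-0.0008,-0.004,0,0,0,0],[-1,-0.0008,-0.004,0,0,0,0]]';python3 -m crank '[[-1,-0.0008,-0.004,0,0,0,0]]'
```

```text
clock: 4.28
tcp_pos: [0.562, 0.0466, 0.2335]
orientation: [[0.98, -0.198, 0.009], [-0.198, -0.98, 0.009], [0.007, -0.01, -1.0]]
ft_force: [3.4, 15.5, -3.1]
width: -0.001
clock: 4.45
tcp_pos: [0.5602, 0.0393, 0.2335]
orientation: [[0.98, -0.199, 0.012], [-0.199, -0.98, 0.012], [0.009, -0.015, -1.0]]
ft_force: [2.1, 10.9, -3.2]
width: -0.001
clock: 4.53
tcp_pos: [0.5594, 0.0357, 0.2336]
orientation: [[0.98, -0.199, 0.013], [-0.199, -0.98, 0.014], [0.01, -0.016, -1.0]]
ft_force: [3.2, 10.8, -3.2]
width: 0.007
```

```bash
for i in 1; do python3 -m crank '[[-1,-0.0008,-0.004,0,0,0,0]]'; python3 -m crank '[[-1,-0.0008,-0.004,0,0,0,0]]';python3 -m crank '[[-1,-0.0008,-0.003,0,0,0,0]]'; done; python3 - <<'E'
from h import *
p,d=manip.capture("scene"); cv2.imwrite("pics/s2c.png",cv2.resize(p[200:360,240:460][:,:,::-1],None,fx=3.6,fy=3.6,interpolation=cv2.INTER_CUBIC))
E
```

```text
clock: 4.62
tcp_pos: [0.5585, 0.032, 0.2336]
orientation: [[0.98, -0.199, 0.015], [-0.2, -0.98, 0.016], [0.011, -0.018, -1.0]]
ft_force: [2.3, 8.1, -2.5]
width: -0.001
clock: 4.7
tcp_pos: [0.5576, 0.0283, 0.2336]
orientation: [[0.98, -0.2, 0.016], [-0.2, -0.98, 0.017], [0.012, -0.02, -1.0]]
ft_force: [1.6, 8.4, -1.9]
width: -0.0
clock: 4.78
tcp_pos: [0.5568, 0.0255, 0.2337]
orientation: [[0.98, -0.2, 0.018], [-0.2, -0.98, 0.019], [0.013, -0.022, -1.0]]
ft_force: [4.0, 9.0, -4.8]
width: 0.006
```

View pics/s2c.png

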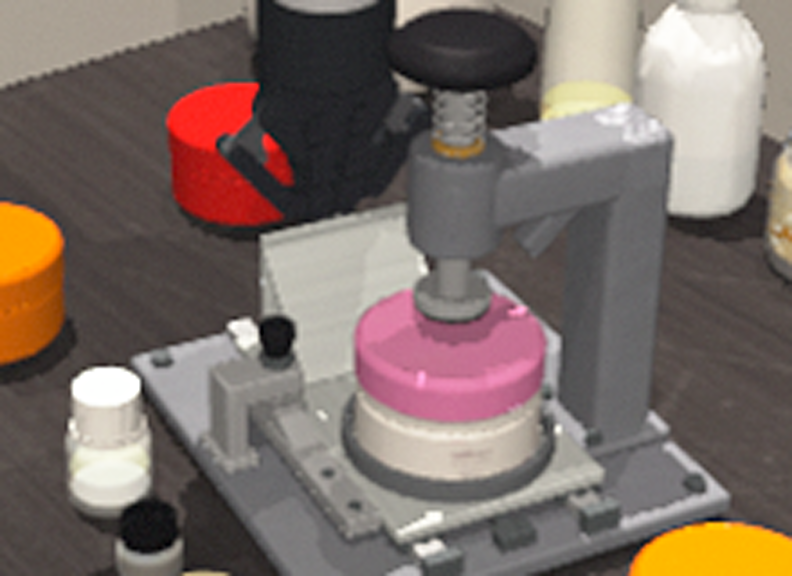

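Jar is nearly under the ram, at crop (450,350), and the pin knob (278,335) is clear. A few mm more of push and a small tilt correction are needed.

```bash
python3 -m crank '[[-1,-0.0004,-0.002,0,-0.6,0.4,0]]'; python3 -m crank '[[-1,-0.0004,-0.002,0,-0.6,0.4,0]]';python3 -m crank '[[-1,-0.0004,-0.002,0,-0.2,0.2,0]]'; python3 - <<'E'
from h import *
o=manip.get_obs()
tip=o['tcp_pos']+.1734*o['orientation'][:,2]-np.array([.5277,-.1165,0]);print(tip@[.196,.9806,0],o['ft_force'])
p,d=manip.capture("scene"); cv2.imwrite("pics/s3c.png",cv2.resize(p[200:360,240:460][:,:,::-1],None,fx=3.6,fy=3.6,interpolation=cv2.INTER_CUBIC))
E
```

```text
clock: 4.92
tcp_pos: [0.5566, 0.0235, 0.2337]
orientation: [[0.98, -0.2, 0.013], [-0.2, -0.98, 0.01], [0.011, -0.012, -1.0]]
ft_force: [5.5, 8.5, -6.0]
width: -0.003
clock: 5.0
tcp_pos: [0.5565, 0.0217, 0.2339]
orientation: [[0.98, -0.201, 0.009], [-0.201, -0.98, 0.0], [0.009, -0.002, -1.0]]
ft_force: [4.7, 8.1, -6.3]
width: -0.003
clock: 5.08
tcp_pos: [0.5563, 0.0201, 0.2338]
orientation: [[0.98, -0.201, 0.007], [-0.201, -0.98, -0.002], [0.008, 0.001, -1.0]]
ft_force: [3.9, 9.2, -6.4]
width: 0.002
0.13937501952892203 [ 3.8962514   9.15516832 -6.39223953]
```

View pics/s3c.png

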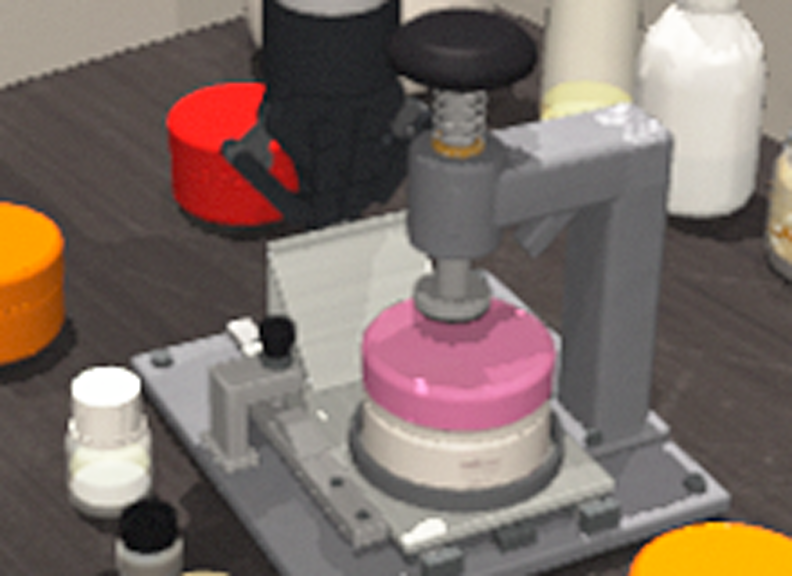

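```bash
python3 -m crank '[[-1,-0.0004,-0.002,0,0,0,0]]'; python3 -m crank '[[-1,-0.0004,-0.002,0,0,0,0]]';python3 - <<'E'
from h import *
o=manip.get_obs()
tip=o['tcp_pos']+.1734*o['orientation'][:,2]-np.array([.5277,-.1165,0]);print(tip@[.196,.9806,0],o['ft_force'])
p,d=manip.capture("scene");W=cloud("scene",d)
hsv=cv2.cvtColor(p,cv2.COLOR_RGB2HSV)
pk=(hsv[...,0]>150)&(hsv[...,1]>60)&(abs(W[...,0]-.53)<.08)&(abs(W[...,1]+.1)<.1)&(W[...,2]>.06);P=(W[pk]-[.5277,-.1165,0])@np.array([[.9806,-.196,0],[.196,.9806,0],[0,0,1]]).T
print(pk.sum(),np.percentile(P,[2,98],axis=0))
E
```

```text
clock: 5.22
tcp_pos: [0.5559, 0.0183, 0.2338]
orientation: [[0.98, -0.201, 0.008], [-0.201, -0.98, -0.001], [0.008, -0.001, -1.0]]
ft_force: [-0.0, 10.0, -1.0]
width: 0.004
clock: 5.3
tcp_pos: [0.5554, 0.0168, 0.2338]
orientation: [[0.979, -0.201, 0.01], [-0.201, -0.98, 0.001], [0.009, -0.003, -1.0]]
ft_force: [1.1, 9.6, -1.5]
width: 0.0
0.13657993757620776 [ 1.08149729  9.64641546 -1.50869119]
1571 [[-0.04622659 -0.05789942  0.08158881]
 [ 0.04042021  0.02282288  0.1055322 ]]
```

The lid's far edge is at -58 mm, so the jar has overshot the ram axis by about 9 mm (travel about 0.081). Letting go now, gently.

```bash
python3 -m crank '[[-1,0.0006,0.003,0,0,0,0],[-1,0.0006,0.003,0,0,0,0],[-1,0.0006,0.003,0,0,0,0]]'; python3 -m crank '[[-1,0.0008,0.004,0,0,0,0]]';python3 -m crank '[[-1,0.0016,0.008,0,0,0,0],[-1,0.0016,0.008,0,0,0,0],[-1,0,0,0,0,0,0],[-1,0,0,0,0,0,0],[-1,0,0,0,0,0,0],[-1,0,0,0,0,0,0]]';python3 - <<'E'
from h import *
p,d=manip.capture("scene");W=cloud("scene",d)
hsv=cv2.cvtColor(p,cv2.COLOR_RGB2HSV)
pk=(hsv[...,0]>150)&(hsv[...,1]>60)&(abs(W[...,0]-.53)<.08)&(abs(W[...,1]+.1)<.1)&(W[...,2]>.06);P=(W[pk]-[.5277,-.1165,0])@np.array([[.9806,-.196,0],[.196,.9806,0],[0,0,1]]).T
print(pk.sum(),np.percentile(P,[2,98],axis=0))
cv2.imwrite("pics/s4c.png",cv2.resize(p[200:360,240:460][:,:,::-1],None,fx=3.6,fy=3.6,interpolation=cv2.INTER_CUBIC))
E
```

```text
clock: 5.6
tcp_pos: [0.557, 0.0262, 0.2339]
orientation: [[0.979, -0.203, 0.013], [-0.203, -0.979, 0.004], [0.012, -0.007, -1.0]]
ft_force: [1.6, 7.0, -2.8]
width: -0.001
clock: 5.68
tcp_pos: [0.5577, 0.0304, 0.2339]
orientation: [[0.979, -0.203, 0.014], [-0.203, -0.979, 0.005], [0.012, -0.008, -1.0]]
ft_force: [0.2, 0.4, -0.9]
width: -0.002
clock: 6.18
tcp_pos: [0.5611, 0.0474, 0.2344]
orientation: [[0.979, -0.202, 0.016], [-0.202, -0.979, 0.005], [0.015, -0.008, -1.0]]
ft_force: [-0.1, 0.7, 0.7]
width: -0.001
1429 [[-0.04635895 -0.04418876  0.08217561]
 [ 0.04080536  0.03966559  0.10547912]]
```

View pics/s4c.png

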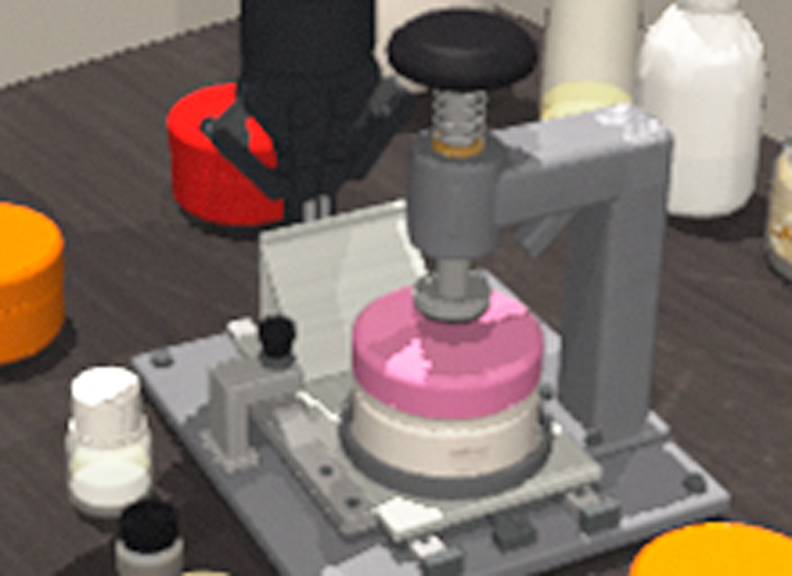

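The carriage has sprung back and is caught: the lid is centred within about 2 mm of the ram axis, the knob is down and the fingers are free. Next is up and over the button.

```bash
python3 -m crank '[[-1,0.001,0.006,0.01,-0.4,0.8,0],[-1,0,0,0.03,0,0,0],[-1,0,0,0.035,0,0,0],[-1,0,0,0.035,0,0,0],[-1,0,0,0.035,0,0,0],[-1,0,0,0.035,0,0,0],[-1,0,0,0.035,0,0,0],[-1,0,0,0.035,0,0,0],[-1,0,0,0,0,0,0]]'
```

```text
clock: 6.98
tcp_pos: [0.5582, 0.0511, 0.4944]
orientation: [[0.979, -0.205, -0.004], [-0.205, -0.979, -0.003], [-0.004, 0.004, -1.0]]
ft_force: [-0.7, -0.6, 1.2]
width: -0.005
```

```bash
python3 -m crank '[[-1,-0.005,-0.025,0,0,0,0],[-1,-0.005,-0.025,0,0,0,0],[-1,-0.005,-0.025,0,0,0,0],[-1,-0.005,-0.025,0,0,0,0],[-1,-0.005,-0.025,0,0,0,0],[-1,-0.005,-0.025,0,0,0,0],[-1,0,0,0,0,0,0]]'
```

```text
clock: 7.57
tcp_pos: [0.5252, -0.1053, 0.4967]
orientation: [[0.979, -0.203, 0.002], [-0.203, -0.979, -0.004], [0.003, 0.003, -1.0]]
ft_force: [-0.1, 0.5, -0.6]
width: -0.001
```

```bash
python3 -m crank '[[-1,0.0025,-0.0105,0,0,0,0],[-1,0,0,-0.015,0,0,0],[-1,0,0,-0.015,0,0,0],[-1,0,0,-0.008,0,0,0],[-1,0,0,0,0,0,0]]'; python3 - <<'E'
from h import *
for n in ("scene",):
    p,d=manip.capture(n); cv2.imwrite("pics/s5c.png",cv2.resize(p[120:340,260:460][:,:,::-1],None,fx=2.7,fy=2.7,interpolation=cv2.INTER_CUBIC))
E
```

```text
clock: 7.98
tcp_pos: [0.5281, -0.1185, 0.4573]
orientation: [[0.979, -0.205, 0.004], [-0.205, -0.979, -0.004], [0.005, 0.003, -1.0]]
ft_force: [-0.5, 0.0, 0.1]
width: -0.003
```

View pics/s5c.png

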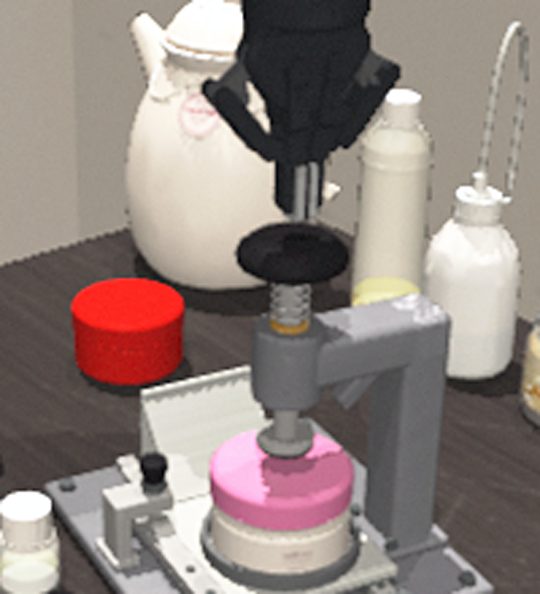

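The fingertips stand centred over the button at (292,245); the jar sits in the nest and the knob is down. Now pressing.

```bash
python3 -m crank '[[-1,0,0,-0.005,0,0,0],[-1,0,0,-0.005,0,0,0],[-1,0,0,-0.005,0,0,0]]'; python3 -m crank '[[-1,0,0,-0.004,0,0,0],[-1,0,0,-0.004,0,0,0],[-1,0,0,-0.004,0,0,0]]'; python3 -m crank '[[-1,0,0,-0.003,0,0,0]]'; python3 -m crank '[[-1,0,0,-0.003,0,0,0]]'
```

```text
clock: 8.28
tcp_pos: [0.5289, -0.1181, 0.4443]
orientation: [[0.979, -0.204, 0.008], [-0.204, -0.979, -0.005], [0.009, 0.004, -1.0]]
ft_force: [-0.4, 0.0, -0.1]
width: -0.003
clock: 8.53
tcp_pos: [0.5288, -0.1179, 0.4323]
orientation: [[0.979, -0.204, 0.009], [-0.203, -0.979, -0.006], [0.01, 0.004, -1.0]]
ft_force: [-1.7, 0.6, 4.9]
width: 0.002
clock: 8.62
tcp_pos: [0.5288, -0.1179, 0.4291]
orientation: [[0.979, -0.203, 0.009], [-0.203, -0.979, -0.006], [0.01, 0.004, -1.0]]
ft_force: [-2.8, -0.6, 6.0]
width: -0.002
clock: 8.7
tcp_pos: [0.5288, -0.1179, 0.4265]
orientation: [[0.979, -0.203, 0.01], [-0.203, -0.979, -0.006], [0.011, 0.004, -1.0]]
ft_force: [-5.0, 0.3, 11.2]
width: -0.006
```

```bash
python3 -m crank '[[-1,0,0,-0.003,0,0,0]]'; python3 -m crank '[[-1,0,0,-0.003,0,0,0]]'; python3 -m crank '[[-1,0,0,-0.003,0,0,0]]'
```

```text
clock: 8.78
tcp_pos: [0.5287, -0.1179, 0.4239]
orientation: [[0.979, -0.203, 0.01], [-0.203, -0.979, -0.007], [0.011, 0.004, -1.0]]
ft_force: [-5.1, 1.1, 11.3]
width: 0.004
clock: 8.87
tcp_pos: [0.5287, -0.1179, 0.4217]
orientation: [[0.979, -0.203, 0.011], [-0.203, -0.979, -0.007], [0.012, 0.005, -1.0]]
ft_force: [-10.6, 2.3, 36.4]
width: 0.003
clock: 8.95
tcp_pos: [0.5286, -0.1178, 0.4215]
orientation: [[0.979, -0.203, 0.012], [-0.203, -0.979, -0.008], [0.014, 0.005, -1.0]]
ft_force: [-19.9, 4.9, 48.4]
width: 0.001
```

The force went rigid (36, then 48 N) at about 22.5 mm of ram travel, so the lid is home. Raising.

```bash
python3 -m crank '[[-1,0,0,0.002,0,0,0],[-1,0,0,0.005,0,0,0],[-1,0,0,0.008,0,0,0],[-1,0,0,0.01,0,0,0],[-1,0,0,0.015,0,0,0],[-1,0,0,0.03,0,0,0],[-1,0,0,0.03,0,0,0]]';python3 -m crank '[[-1,0.005,0.03,0.01,0,0,0],[-1,0.005,0.03,0.0,0,0,0],[-1,0.005,0.03,0.0,0,0,0],[-1,0.005,0.03,0.0,0,0,0],[-1,0.005,0.03,0.0,0,0,0],[-1,0.0,0.03,0.0,0,0,0],[-1,0,0,0,0,0,0],[-1,0,0,0,0,0,0]]'; python3 - <<'E'
from h import *
for n in ("scene","top"):
    p,d=manip.capture(n);W=cloud(n,d);hsv=cv2.cvtColor(p,cv2.COLOR_RGB2HSV)
    Q=(W-[.5277,-.1165,0])@np.array([[.9806,-.196,0],[.196,.9806,0],[0,0,1]]).T
    pk=(hsv[...,0]>150)&(hsv[...,1]>60)&(np.hypot(Q[...,0],Q[...,1])<.08)&(Q[...,2]>.05);P=Q[pk]
    print(n,pk.sum(),np.percentile(P,[2,50,98],axis=0).round(4))
    b=(np.hypot(Q[...,0],Q[...,1])<.03)&(Q[...,2]>.22)&(Q[...,2]<.3);print("button z",np.percentile(Q[b][:,2],[5,50,95]).round(4))
    for k,(x,y,z) in dict(vial=(.387,-.013,.066),attar=(.372,-.076,.033),resin=(.355,-.146,.031)).items():
        u=proj(n,(x,y,z)).round().astype(int);print(k,u,W[u[1],u[0]].round(3))
    c=p[120:340,260:460] if n=="scene" else p[150:320,230:430]
    cv2.imwrite(f"pics/{n}6c.png",cv2.resize(c[:,:,::-1],None,fx=2.7,fy=2.7,interpolation=cv2.INTER_CUBIC))
E
```

```text
clock: 9.53
tcp_pos: [0.528, -0.1175, 0.5225]
orientation: [[0.979, -0.203, 0.006], [-0.203, -0.979, -0.005], [0.007, 0.004, -1.0]]
ft_force: [-0.4, -0.3, 0.1]
width: -0.002
clock: 10.2
tcp_pos: [0.553, 0.0702, 0.5422]
orientation: [[0.978, -0.206, 0.018], [-0.206, -0.978, -0.006], [0.019, 0.002, -1.0]]
ft_force: [-0.5, 0.2, 0.0]
width: -0.001
scene 1518 [[-0.046  -0.0441  0.0752]
 [-0.0106 -0.0143  0.0958]
 [ 0.04    0.0382  0.099 ]]
button z [0.2255 0.2695 0.2726]
vial [269 310] [ 0.384 -0.018  0.069]
attar [282 344] [ 0.37  -0.081  0.037]
resin [296 369] [ 0.354 -0.147  0.032]
top 679 [[-0.0456 -0.0415  0.0874]
 [-0.0208  0.0126  0.0939]
 [ 0.0221  0.0485  0.2602]]
button z [0.2632 0.2682 0.2727]
vial [304 290] [ 0.355 -0.041  1.45 ]
attar [330 297] [ 0.372 -0.076  0.028]
resin [359 304] [ 0.355 -0.147  0.028]
```

View pics/scene6c.png

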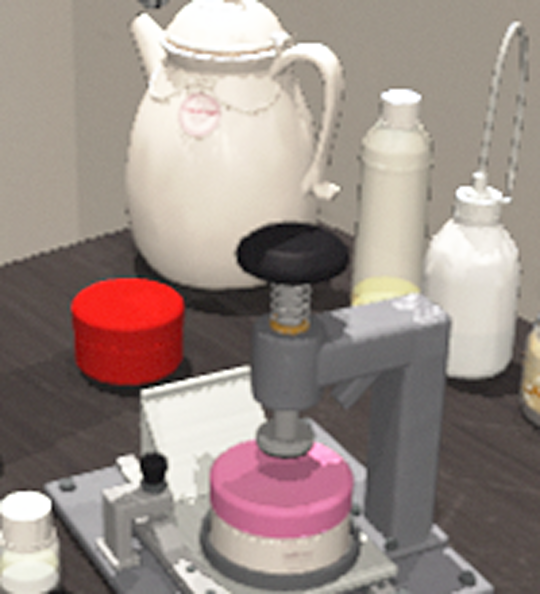

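View pics/top6c.png

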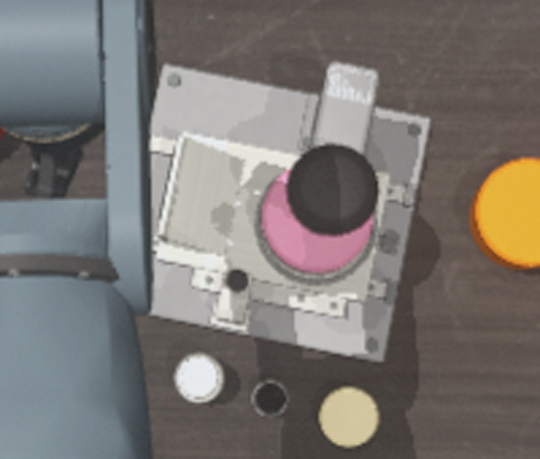

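The lid top dropped from about 0.101 m to 0.095 m, which matches 36+59 mm with the lid home. The ram is back up at 0.270 and the small containers are in place, so I'm handing in.

```bash
python3 -c "
from cell import manip
print(manip.sign_off())"
```

```text
the job is handed in; nothing more can be done
None
```

The cream jar is closed and the job is handed in, at about 10.3 s on the robot's clock; no verdict was reported.

- **Carriage:** I pushed it by the block face to a travel of about 0.081 m, then let go. It sprang back against the pin and stayed. The jar is within about 2 mm of the ram axis by the camera, and the knob looks down.
- **Lid:** I pressed the palm button until it went rigid at about 22 mm of ram travel, peaking at about 48 N vertically, then let the ram rise. In the last pictures the lid's top face is at about 0.095 m, which is its height with the lid home, and the jar looks upright in its nest.
- **Ram:** the button top reads about 0.270 m, so it is fully up.
- **Small containers:** they stand where they were. The scene camera puts all three within about 6 mm of their first readings, which came from the top camera.

**Checks that failed or disagreed:**
- The tool tilted by up to about 2° during the moves, once because I corrected it in the wrong direction. I mended it before the main push.
- One top-camera depth reading at the vial was invalid (1.45 m), but both the top picture and the scene camera show the vial in place.
- The carriage, pin and lid values are judged from the images and forces, as none of the joints is reported directly.

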